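# Lock the coffee grinder's bean hopper and open its gate

### The arm

A 6-joint arm with a two-finger parallel gripper is mounted at the origin on the work surface. World frame = base frame: x ahead of the robot, y to its left, z up, the work surface at z = 0. Lengths are in mm, angles in rad, forces in N, time in s.
With the tool pointing down it reaches from about 250 to 775 mm from the base axis. Payload 4 kg.
Tool frame: the origin (TCP) lies at the very end of the fingers, on their centre line; the grasp point (between the pads) lies 19 mm behind it; z points along the fingers, y is the line along which they close (so a half turn about z gives the same grasp; the last joint's range is limited). The gripper opens to 94 mm and grips with 3 to 60 N. Pads are 16 mm wide; open, the fingers measure 119 mm over their backs; the gripper's body (75 mm by 177 mm) begins 78 mm behind the grasp point.
Start: joints at [-1.242, 0.087, 1.371, -0, 1.684, -0.103], TCP at [230.179, -499.54, 176.906] pointing down, gripper open.
Joint ranges: [-3.1, 3.1], [-0.76, 2.03], [0.27, 2.55], [-1.08, 4.22], [0.17, 2.65], [-2.57, 2.57]. Speed limits (rad/s): [2.79, 2.79, 3.14, 3.14, 3.14, 3.14].

### API

Orientations are given as [roll, pitch, yaw] about the fixed x, y, z axes, in that order (R = Rz(yaw) Ry(pitch) Rx(roll)).
In Python, from workcell import r gives the robot as it stands.
- The arm moves only by the tool apply_moves, never from a script. Its argument "steps" is a list that holds one entry, the list of rows, each a list of 7 numbers: the shift along the tool's x, y, z as a fraction of full scale, then the turn, a rotation vector about the tool's x, y, z as a fraction of full scale, then the finger opening in mm, from 0 to 94. In form: [[[dx, dy, dz, rx, ry, rz, gripper], ...]]. A call has 1 to 5 rows; each row shifts and turns the commanded pose from where the row before left it, along the tool's axes as they then stand; what a row does not reach is not made up. Full scale, the value 1, is 0.025 m for a shift and 90 degrees for a turn. A row lasts 1/12 s, in which the tool goes at most 41.7 mm and 7.16 degrees, less where a joint would pass 70% of its speed; a pose out of reach is approached as far as the arm can. A call with a number of a shift or a turn outside -1 to 1 is refused whole. A call with a gripper value outside its range is refused whole. The fingers move at their own pace and stop on an object; "squeeze" is the grip in N (left out, the last holds). Time passes only in rows, so rows that do not move let the fingers close. It gives the time, the measured TCP pose, the force, the opening and the grip force at its end, in the units of the state.
- r.get_obs(): the state, without advancing time (a new reading comes with each control period).
- r.grab_frame(name): name is "scene" or "top" or "wrist"; returns the picture (420x560x3 uint8, red, green, blue); there is no depth.
- r.camera_model(name): a dict with "camera_matrix" (3x3 intrinsics, pixels), "k1" (the pictures are not rectified: a ray, as slopes to the right and down, at radius r is drawn at 1 + k1 r^2 times it, then the intrinsics apply), "extrinsics" (4x4, takes a point from world to camera coordinates). Camera axes: x right, y down, z forward; pixel columns grow to the right and rows downward; lengths in mm; the calibration is good to about 2 mm. A picture is of the moment at which its call begins: read the wrist's pose just before it. camera_model takes no time and is no camera call; for the wrist camera it gives the pose at the moment of the call.
- r.finish_job(): hands the job in; it is judged then, once.
The state is a dict: "time_s": time; "joints": joint angles; "dq": joint speeds; "joint_efforts": joint torques, N m; "eef_pos": TCP position; "tool_rot": TCP orientation; "wrist_force": force on the tool from outside, world axes, zero at the start; "wrist_torque": the same for the moment, N m; "opening": finger opening in mm; "gripper_force": force on a finger pad.
Only numpy, scipy, OpenCV 4.12 (cv2) and the standard library are available. Lean on these libraries where they do the work, as an engineer would, in place of code of your own. Each camera call takes 0.05 s, during which the arm holds its last target. There are 200 camera calls.

### The job

The bean hopper of the coffee grinder has been put back but not locked, and its bean gate was left half open. First push the gate's slide fully in so that nothing spills, then turn the hopper's lock collar clockwise by one of its ears until its pointer stands at the locked bar mark, and only then pull the gate fully out so that beans can run. Do it without bumping or shoving anything else on the cart.

Things in the scene. Friction and masses are not known exactly. Their poses are not given: they have to be found in the camera images.
- grinder: Home coffee grinder, fixed. Grey head 190 mm deep (x -105 to +85), 160 wide, over a foot (x -130 to +85) with a grounds bin; aluminium top deck at z 187 mm carries the lock collar and, standing in it, the hopper. Origin: on the table under the axis of hopper and collar. Its -x is the front (gate side, roughly towards the robot), +x the back, +y left seen from the robot, z up.
- hopper_lid (a point): Centre of the hopper's aluminium lid, its highest face, 264 mm above the table. The short tinted hopper is 94 mm across at the collar and 110 mm at the lid, fixed to the grinder.
- collar (a joint): Black lock collar on a vertical hinge (the hopper axis). Radians, growing CLOCKWISE seen from above: 0 unlocked, 1.45 = pointer on the locked bar, hard stop at 1.47; starts at 0.1 to 0.85. Friction 0.3 N m (3.5 N at an ear), stays where left. 118 mm across, z 189 to 214 mm, with two straight ears half a turn apart: upright radial fins 14 mm thick, 55 to 101 mm from the axis, z 194 to 236 mm.
- ear_a (a point): Grip point of ear a, 86 mm from the hopper axis, 226 mm above the table (10 mm under the ear's top). The ear runs along the line from axis to this point. In the grinder's frame it stands at the angle 2.410 rad minus the collar joint (from +x, counterclockwise): on the grinder's left; 0.960 rad when locked.
- ear_b (a point): Grip point of ear b, equal to ear a and half a turn from it (on the grinder's right): 86 mm from the hopper axis, 226 mm above the table. Either ear may be used to turn the collar.
- pointer (a point): Tip of the small white pointer rib on the collar's edge, 68 mm from the axis, 212 mm above the table, 90 degrees clockwise of ear a, so on the grinder's back side. Turns with the collar.
- lock_mark (a point): Centre of the locked mark: a raised black radial bar, 20 mm long and 6 mm wide, on the deck beside the collar at the back right, 79 mm from the axis at -35 degrees in the grinder's frame. The unlocked mark is a small round ring at the back left (+48 degrees).
- gate (a joint): Bean gate slide. Metres, growing as it is pulled out to the grinder's front (-x): 0 = shut, in against its stop; 0.040 = fully open, out against its stop; starts at 0.012 to 0.030. Friction 2 N, stays where left. Steel plate 36 mm wide in a black channel 51 mm wide, rail tops at z 224 mm, that ends 80 mm from the axis.
- gate_grip (a point): Grip point of the gate's upright black thumb grip: 36 mm wide (grinder's y), 14 mm thick (x), z 216 to 260 mm. The point is its middle, 12 mm under its top, 248 mm above the table, 88 mm in front of the hopper axis when shut and 128 mm when open.
- pasta_jar: Tall glass spaghetti jar with wooden lid, 90 mm across (lid 98), 350 mm high, loose; close beside the grinder, on its left or its right, where it leaves no room for a hand over the ear on that side. Origin: centre of its underside. Leave alone.
- mug: Upturned blue mug, 84 mm across and 95 mm high, handle along its +y to 76 mm from its axis; stands beside the grinder on the side that the jar leaves free. Origin: centre of its underside. Leave alone.
- utensil_crock: White ceramic crock, 104 mm across and 150 mm high, with wooden spoons and a spatula standing up to 312 mm within 52 mm of its axis; loose, at the front left or front right of the grinder. Origin: centre of its underside. Leave alone.
- pepper_grinder: Orange plastic pepper grinder, 60 mm across, 196 mm high, loose, at the other front side of the grinder. Origin: centre of its underside. Leave alone.
- salt_shaker: Glass salt shaker with steel cap, 50 mm across, 93 mm high, loose, behind the grinder. Origin: centre of its underside. Leave alone.
- spoon_rest: White ceramic spoon rest: dish 98 mm across, 18 mm high, with a tongue along its -x to 112 mm from its origin (under the dish's centre). Loose, to the right of the grinder. Leave alone.
- fork1: Steel fork lying flat, 196 mm long (x -93 to +103 mm), 26 mm wide, to the left of the grinder. Leave alone.
- fork2: Steel fork like the first, behind the grinder. Leave alone.

How it is judged (in metres and radians):
On the way, in this order (a step that is already met when the one before it is completed fails the run):
1. the gate is fully shut (value of joint gate below 0.003 m), for 0.2 s.
2. the collar is turned to its locked mark while the gate is shut (value of joint collar above 1.38 rad and value of joint gate below 0.006 m), for 0.2 s.
3. the gate is fully open (value of joint gate above 0.036 m), for 0.2 s.
At the end, for the whole second after the job is handed in: The collar stands at its locked mark (joint above 1.38 rad, that is within 4 degrees of the bar), the gate is pulled out to more than 36 of its 40 mm, both at rest, and all other things stand upright within 15 mm of where they were (value of joint collar above 1.38 rad and value of joint gate above 0.036 m and velocity of joint gate between -0.01 and 0.01 m/s and velocity of joint collar between -0.05 and 0.05 rad/s and angle between each of pasta_jar, utensil_crock, mug, pepper_grinder, salt_shaker's own z axis and vertical below 0.15 rad and distance of each of pasta_jar, utensil_crock, mug, pepper_grinder, salt_shaker, spoon_rest, fork1, fork2 from where it was at the start of the episode below 0.015 m); the robot touches nothing.
It fails at once if the hand or arm bumps the spaghetti jar, crock, mug, pepper grinder or salt shaker (over 3 N) (contact force between any of the arm, the fingers and pasta_jar above 3 N or contact force between any of the arm, the fingers and utensil_crock above 3 N or contact force between any of the arm, the fingers and mug above 3 N or contact force between any of the arm, the fingers and pepper_grinder above 3 N or contact force between any of the arm, the fingers and salt_shaker above 3 N).
It fails at once if the spaghetti jar, crock, mug, pepper grinder or salt shaker is tipped over (angle between any of pasta_jar, utensil_crock, mug, pepper_grinder, salt_shaker's own z axis and vertical above 0.35 rad).
It fails at once if a thing standing on the cart (jar, crock, mug, pepper grinder, salt shaker) is pushed more than 15 mm (distance of any of pasta_jar, utensil_crock, mug, pepper_grinder, salt_shaker from where it was at the start of the episode above 0.015 m).
It fails at once if the spoon rest or a fork is pushed more than 15 mm (distance of any of spoon_rest, fork1, fork2 from where it was at the start of the episode above 0.015 m).
It also fails if it takes over 54 s, if anything falls off the work surface, if the arm or the gripper's body presses on something with over 40 N, if the wrist force passes 120 N, or if a joint passes its speed limit or range.

## Working session

There is one attempt and no reset: what is moved stays moved. The work goes in short steps, Python scripts to look and compute and a tool call to move; the robot and the scene stay as the last step left them, time stands still between calls to the robot, and variables do not carry over. Pictures are saved under pics/ and viewed, at most 10 in all, crops included, and the job is handed in when it is done.

Besides the shell and the picture viewer there is one more tool, called in YAML: its name, and indented under it one key for each argument. apply_moves: Moves the arm, as the interface text tells. Its arguments: {"type":"object","properties":{"steps":{"type":"array"},"squeeze":{"type":"number"}},"required":["steps"]}

```bash
ls; mkdir -p pics; python3 - <<'E'
from workcell import r
import cv2,numpy as np
for n in ("scene","top"):
    f=r.grab_frame(n); cv2.imwrite(f"pics/{n}0.png",f[:,:,::-1])
    m=r.camera_model(n); print(n,np.round(m["camera_matrix"],1).tolist(),m["k1"],np.round(m["extrinsics"],3).tolist())
o=r.get_obs(); print(o)
E
```

```text
pics
scene [[429.9, 0.0, 285.2], [0.0, 429.9, 201.0], [0.0, 0.0, 1.0]] -0.004175389476687648 [[-0.184, 0.983, 0.015, 56.625], [0.787, 0.157, -0.596, -342.311], [-0.588, -0.098, -0.803, 1534.382], [0.0, 0.0, 0.0, 1.0]]
top [[480.8, 0.0, 280.4], [0.0, 480.8, 215.9], [0.0, 0.0, 1.0]] -0.06432890752015692 [[0.003, -1.0, 0.015, 41.46], [-0.993, -0.004, -0.115, 587.778], [0.115, -0.014, -0.993, 1230.818], [0.0, 0.0, 0.0, 1.0]]
{'time_s': 0.1, 'joints': array([-1.24209427e+00,  8.78739690e-02,  1.37208889e+00, -3.05957216e-05,
        1.68361956e+00, -1.03085812e-01]), 'dq': array([-7.77822282e-05, -1.56788429e-03, -3.04561532e-03,  1.93192858e-03,
       -8.69761819e-04,  9.09362497e-04]), 'joint_efforts': array([ 3.11813172e-03, -3.41254520e+01, -3.03300512e+01,  7.19963433e-02,
        3.04342748e-02, -9.58572400e-05]), 'eef_pos': array([ 229.98410319, -498.99432244,  175.8324077 ]), 'tool_rot': array([-3.13961032e+00, -1.74506613e-04,  4.31784280e-01]), 'wrist_force': array([ 0.65153626, -0.13105187, -0.37335496]), 'wrist_torque': array([-0.03848246, -0.02111996, -0.00292693]), 'gripper_force': 0.0, 'opening': 93.83577625900793}
```

View pics/top0.png

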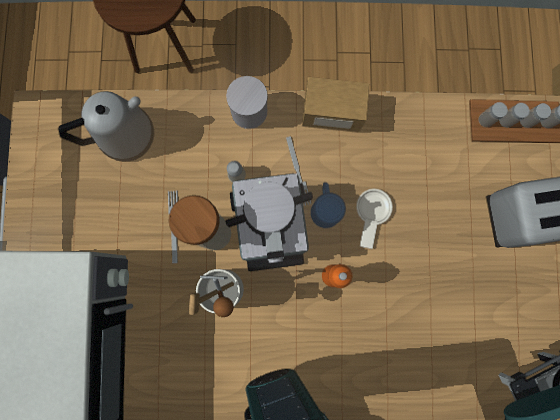

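View pics/scene0.png

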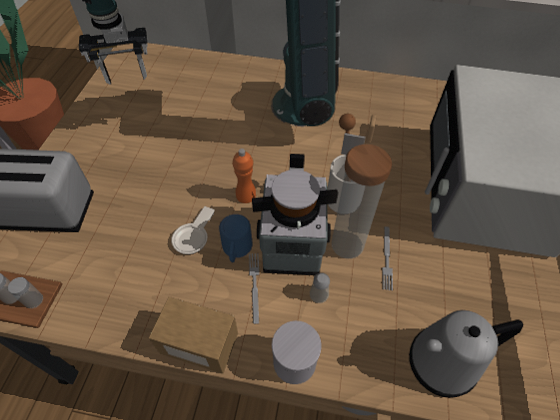

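The jar (195,220) is on the left of the grinder and the mug (328,209) on its right, so ear b is the free one. The crock (218,290) is front left and the pepper grinder (338,275) front right. Next I zoom in on the grinder.

```bash
cat > h.py <<'E'
import numpy as np,cv2
from workcell import r
def ray(n,px,z,m=None):
    m=m or r.camera_model(n); K=m["camera_matrix"];E=np.array(m["extrinsics"]);k=m["k1"]
    s=(np.array(px,float)-[K[0][2],K[1][2]])/[K[0][0],K[1][1]]
    u=s.copy()
    for _ in range(20): u=s/(1+k*(u@u))
    d=E[:3,:3].T@np.array([*u,1]); c=-E[:3,:3].T@E[:3,3]
    return (c+d*(z-c[2])/d[2])
def proj(n,p,m=None):
    m=m or r.camera_model(n); K=m["camera_matrix"];E=np.array(m["extrinsics"])
    q=E[:3,:3]@np.array(p,float)+E[:3,3]; u=q[:2]/q[2]; u=u*(1+m["k1"]*(u@u))
    return u*K[0][0]+[K[0][2],K[1][2]]
E
python3 - <<'E'
import cv2,numpy as np
a=cv2.imread("pics/top0.png")[160:285,210:360]; b=cv2.imread("pics/scene0.png")[145:280,240:345]
cv2.imwrite("pics/topc.png",cv2.resize(a,None,fx=4.8,fy=4.8,interpolation=cv2.INTER_CUBIC))
cv2.imwrite("pics/scenec.png",cv2.resize(b,None,fx=4.4,fy=4.4,interpolation=cv2.INTER_CUBIC))
E
```

```text
(no output)
```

View pics/topc.png

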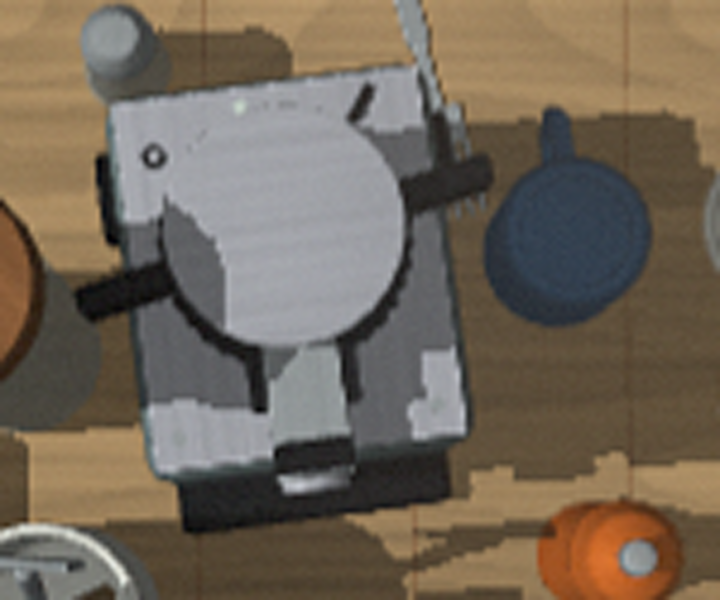

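View pics/scenec.png

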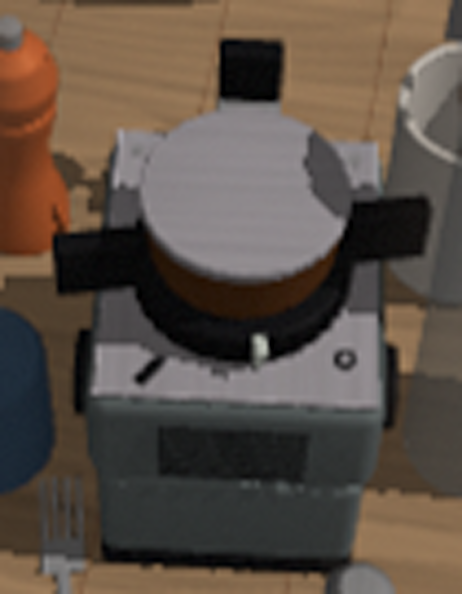

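Top crop: lid centre near (285,226). The ears end at (490,172) for b and (78,300) for a. The gate grip's top is near (313,452), the lock bar at (362,103) and the ring at (153,156). The pointer, at (240,105), is still near the middle.

```bash
python3 - <<'E'
from h import *
import cv2
T=lambda x,y:((x+.5)/4.8-.5+210,(y+.5)/4.8-.5+160)
S=lambda x,y:((x+.5)/4.4-.5+240,(y+.5)/4.4-.5+145)
def q(n,p,z):
    v=ray(n,p,z); return v
lid=q("top",T(285,226),264); print("lid top",lid, "scene",q("scene",S(246,194),264))
print("lid diam",np.linalg.norm(q("top",T(162,226),264)-q("top",T(408,226),264)))
lm=q("top",T(362,103),188);rg=q("top",T(153,156),187)
print("mark",lm,"ring",rg,"scene",q("scene",S(150,370),188),q("scene",S(345,358),187))
for nm,v in(("mark",lm),("ring",rg)):
    d=v-lid; print(nm,np.hypot(*d[:2]),np.arctan2(d[1],d[0])+ (0.611 if nm=="mark" else -.838))
c=[q("top",T(*p),187) for p in((108,103),(418,66),(468,438),(157,476))]
for i in range(4):
    d=c[i]-c[i-1]; print("deck edge",np.hypot(*d[:2]),np.arctan2(d[1],d[0]))
print("grip top",[q("top",T(*p),260) for p in((274,447),(352,437),(353,466),(276,474))])
for nm,ps in(("a",((78,289),(90,320))),("b",((485,154),(492,184)))):
    v=sum(q("top",T(*p),236) for p in ps)/2; d=v-lid; print("ear",nm,v,np.hypot(*d[:2]),np.arctan2(d[1],d[0]))
pt=q("top",T(240,105),212); d=pt-lid; print("ptr",np.hypot(*d[:2]),np.arctan2(d[1],d[0]))
pt=q("scene",S(260,335),214); d=pt-lid; print("ptr scene",np.hypot(*d[:2]),np.arctan2(d[1],d[0]))
for nm,p,z in(("pepper",(638,558),196),("mug",(573,236),95)): print(nm,q("top",T(*p),z))
print("crock spoons",q("top",(223,306),312),"rim",q("top",(218,290),150))
print("jar",q("top",(193,219),350))
E
```

```text
lid top [580.8716456   71.30586175 264.        ] scene [585.13919068  71.79354417 264.        ]
lid diam 110.2530190251319
mark [651.47352978  35.0450007  188.        ] ring [625.13342744 136.02925053 187.        ] scene [651.84867946  34.63144854 188.        ] [623.7118424  134.50437843 187.        ]
mark 79.3692389662829 0.13653466894567784
ring 78.41060124437172 0.1329844314510623
deck edge 181.91049913418115 0.14250876688633418
deck edge 151.56468176320357 -1.4448235791320516
deck edge 182.09398309832767 -3.011342926551832
deck edge 149.33569620859467 1.6953850196968252
grip top [array([482.15111154,  75.7220228 , 260.        ]), array([486.71326247,  41.00580072, 260.        ]), array([473.82372036,  40.53471061, 260.        ]), array([470.16693382,  74.76652498, 260.        ])]
ear a [547.9543274  163.51084266 236.        ] 97.90458795133118 1.913694911536277
ear b [611.69309422 -22.36834996 236.        ] 98.61450012258804 -1.252925466891398
ptr 68.45765834920243 0.3292300714076595
ptr scene 58.25759075990142 0.32154168499344327
pepper [432.74879826 -95.41832724 196.        ]
mug [599.1317696  -77.68457783  95.        ]
crock spoons [373.03043606 162.06195521 312.        ] rim [398.62600481 190.97328018 150.        ]
jar [544.20498304 219.62145269 350.        ]
```

apply_moves:
  steps:
    - [[0, 0, -0.5, 0, 0, -0.079, 60], [0, 0, -0.5, 0, 0, -0.079, 60], [0, 0, -0.5, 0, 0, -0.079, 60], [0, 0, -0.5, 0, 0, -0.079, 60], [0, 0, -0.5, 0, 0, -0.079, 60]]
  squeeze: 15

```text
time_s: 0.52
eef_pos: [230.1, -499.2, 239.3]
tool_rot: [-3.141, -0.001, 1.058]
wrist_force: [-0.3, -0.5, -0.1]
opening: 64.1
gripper_force: 0.0
```

apply_moves:
  steps:
    - [[0, 0, -0.5, 0, 0, -0.079, 60], [0, 0, -0.5, 0, 0, -0.079, 60], [0, 0, -0.5, 0, 0, -0.079, 60], [0, 0, -0.5, 0, 0, -0.079, 60], [0, 0, -0.5, 0, 0, -0.079, 60]]

```text
time_s: 0.93
eef_pos: [230.1, -499.3, 301.8]
tool_rot: [-3.141, -0.001, 1.679]
wrist_force: [0.6, -0.6, 0.1]
opening: 60.2
gripper_force: 0.0
```

apply_moves:
  steps:
    - [[0, 0, 0, 0, 0, -0.018, 50], [1, 0.62, 0, 0, 0, 0, 50], [1, 0.62, 0, 0, 0, 0, 50], [1, 0.62, 0, 0, 0, 0, 50], [1, 0.62, 0, 0, 0, 0, 50]]

```text
time_s: 1.35
eef_pos: [278.8, -391.1, 301.1]
tool_rot: [-3.141, -0.001, 1.7]
wrist_force: [1.1, -1.3, 0.1]
opening: 49.8
gripper_force: 0.0
```

apply_moves:
  steps:
    - [[1, 0.62, 0, 0, 0, 0, 50], [1, 0.62, 0, 0, 0, 0, 50], [1, 0.62, 0, 0, 0, 0, 50], [1, 0.62, 0, 0, 0, 0, 50], [1, 0.62, 0, 0, 0, 0, 50]]

```text
time_s: 1.77
eef_pos: [339.5, -256.8, 301.4]
tool_rot: [-3.141, -0.0, 1.701]
wrist_force: [0.7, 0.6, -0.2]
opening: 50.0
gripper_force: 0.0
```

apply_moves:
  steps:
    - [[1, 0.62, 0, 0, 0, 0, 50], [1, 0.62, 0, 0, 0, 0, 50], [1, 0.62, 0, 0, 0, 0, 50], [1, 0.62, 0, 0, 0, 0, 50], [1, 0.62, 0, 0, 0, 0, 50]]

```text
time_s: 2.18
eef_pos: [400.0, -122.8, 301.5]
tool_rot: [-3.141, -0.0, 1.701]
wrist_force: [0.4, 0.1, -0.6]
opening: 49.5
gripper_force: 0.0
```

apply_moves:
  steps:
    - [[1, 0.62, 0, 0, 0, 0, 50], [1, 0.62, 0, 0, 0, 0, 50], [1, 0.62, 0, 0, 0, 0, 50], [1, 0.62, 0, 0, 0, 0, 50], [0, 0, 0, 0, 0, 0, 50]]

```text
time_s: 2.6
eef_pos: [449.3, -13.1, 300.8]
tool_rot: [-3.141, -0.002, 1.707]
wrist_force: [-0.3, -0.4, 0.1]
opening: 50.0
gripper_force: 0.0
```

apply_moves:
  steps:
    - [[0.885, 0.51, 0, 0, 0, 0, 50], [0.885, 0.51, 0, 0, 0, 0, 50], [0.885, 0.51, 0, 0, 0, 0, 50], [0, 0, 0, 0, 0, 0, 50]]

```text
time_s: 2.93
eef_pos: [478.2, 56.2, 300.7]
tool_rot: [-3.14, -0.002, 1.705]
wrist_force: [0.1, -1.1, 0.3]
opening: 50.1
gripper_force: 0.0
```

```bash
python3 - <<'E'
from h import *
m=r.camera_model("wrist"); f=r.grab_frame("wrist")[:,:,::-1].copy()
print(r.get_obs()["eef_pos"])
for p in((478.2,58,260),(582,71.5,264)): print(proj("wrist",p,m))
cv2.imwrite("pics/w1.png",f)
import pickle;pickle.dump(m,open("w1.pkl","wb"))
E
```

```text
[477.68231846  54.5024153  300.90181026]
[277.07269215 217.68437081]
[404.81471706 220.07936304]
```

View pics/w1.png

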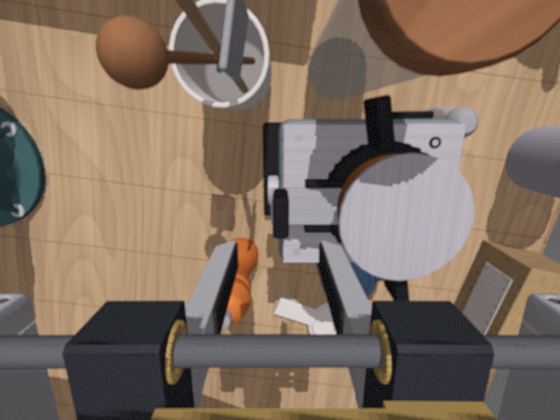

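```bash
python3 - <<'E'
from h import *
import pickle;m=pickle.load(open("w1.pkl","rb"))
f=cv2.imread("pics/w1.png"); g=f.max(2)
k=(g[180:250,262:300]<50).astype(np.uint8)
n,l,s,c=cv2.connectedComponentsWithStats(k)
for i in range(1,n): 
    if s[i,4]>100: print(s[i]+[262,180,0,0,0],c[i]+[262,180])
print("top",ray("wrist",(281,213.5),260,m),ray("wrist",(288,191),260,m),ray("wrist",(288,237),260,m)); print("lid",ray("wrist",(405,214),264,m), ray("wrist",(338,214),264,m),ray("wrist",(473,214),264,m))
print("mark/ring",ray("wrist",(435,142),187,m))
print("crock",ray("wrist",(220,55),150,m),"pepper",ray("wrist",(222,318),196,m))
E
```

```text
[273 189  15  50 650] [280.38461538 213.79076923]
top [480.93721264  62.06032434 260.        ] [483.92629625  81.79541192 260.        ] [489.70725593  42.19074746 260.        ]
lid [580.85644402  76.60914673 264.        ] [526.88850555  69.19305621 264.        ] [635.19874597  84.08269422 264.        ]
mark/ring [627.05021272 134.91458911 187.        ]
crock [399.89731982 190.45606177 150.        ] pepper [434.14098931 -91.96143125 196.        ]
```

The wrist view shows the grip at (281,213), about 3 mm from where I predicted it, and clear between the fingers. I descend and close on it.

apply_moves:
  steps:
    - [[0.15, 0.1, 0.6, 0, 0, 0, 50], [0, 0, 0.8, 0, 0, 0, 50], [0, 0, 0.8, 0, 0, 0, 50], [0, 0, 0.55, 0, 0, 0, 50], [0, 0, 0, 0, 0, 0, 50]]

```text
time_s: 3.4
eef_pos: [477.5, 56.3, 229.3]
tool_rot: [-3.134, -0.0, 1.699]
wrist_force: [-0.2, 0.0, -0.8]
opening: 50.2
gripper_force: 0.0
```

apply_moves:
  steps:
    - [[0, 0, 0, 0, 0, 0, 10], [0, 0, 0, 0, 0, 0, 10], [0, 0, 0, 0, 0, 0, 10], [0, 0, 0, 0, 0, 0, 10], [0, 0, 0, 0, 0, 0, 10]]
  squeeze: 10

```text
time_s: 3.82
eef_pos: [480.1, 57.6, 234.2]
tool_rot: [3.14, 0.0, 1.701]
wrist_force: [-0.4, -0.3, 0.0]
opening: 20.3
gripper_force: 0.0
```

apply_moves:
  steps:
    - [[0, 0, 0, 0, 0, 0, 10], [0, 0, 0, 0, 0, 0, 10], [0, 0, 0, 0, 0, 0, 10], [0, 0, 0, 0, 0, 0, 10]]

```text
time_s: 4.15
eef_pos: [479.7, 57.8, 233.1]
tool_rot: [-3.142, 0.0, 1.701]
wrist_force: [-0.4, -0.4, -0.2]
opening: 10.1
gripper_force: 0.0
```

```bash
python3 - <<'E'
from h import *
a=r.grab_frame("scene")[100:280,220:370,::-1]; b=r.grab_frame("wrist")[100:350,160:460,::-1]
a=cv2.resize(a,(400,480),interpolation=3); b=cv2.resize(b,(400,333)); b=cv2.copyMakeBorder(b,0,147,0,0,0)
cv2.imwrite("pics/c2.png",np.hstack([a,b])); o=r.get_obs();print(o["eef_pos"],o["opening"],o["joints"])
E
```

```text
[479.68371668  57.73782086 233.07146105] 9.794896153358229 [ 2.46775943e-03 -6.65490342e-02  1.41557565e+00 -1.24608191e-04
  1.79263501e+00 -1.27897658e-01]
```

View pics/c2.png

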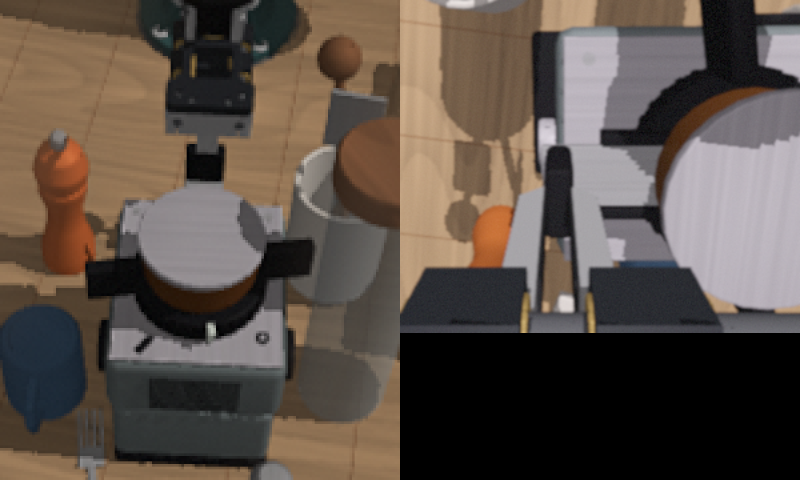

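```bash
python3 - <<'E'
from h import *
m=r.camera_model("wrist"); o=r.get_obs();t=o["eef_pos"]
E=np.array(m["extrinsics"]);print("cam",-E[:3,:3].T@E[:3,3],E[2,:3])
for nm,p in(("tcp",t),("grasp",t+[0,0,19]),("grip top c",(480,59,260)),("top +y",(478,77,260)),("top -y",(482.5,41,260)),("lid",(582,71.5,264))):
    u=proj("wrist",p,m); print(nm,u,"crop",((u-[160,100])*1.333+[400,0]))
    s=proj("scene",p); print("   scene crop",(s-[220,100])*2.667)
print("ear-b etc: grip far edge", ray("wrist",((545-400)/1.333+160,147/1.333+100),260,m),ray("wrist",((572-400)/1.333+160,149/1.333+100),260,m))
E
```

```text
cam [469.73963215 140.17360547 440.86596439] [ 0.03728285 -0.28063524 -0.95909012]
tcp [276.57069392 237.78451332] crop [555.38873499 183.66675626]
   scene crop [204.72433318 167.03872177]
grasp [276.4458796 248.6458106] crop [555.22235751 198.14486553]
   scene crop [205.48879639 153.10582429]
grip top c [277.14958012 252.00058756] crop [556.16039029 202.61678322]
   scene crop [207.13008279 147.62828244]
top +y [277.76141939 224.71113023] crop [556.97597205 166.2399366 ]
   scene crop [227.11371702 148.9418937 ]
top -y [277.33942229 278.02057974] crop [556.41344992 237.3014328 ]
   scene crop [187.07077157 146.71637397]
lid [444.76123499 256.44258443] crop [779.58672625 208.53796504]
   scene crop [201.70842987 233.67216388]
ear-b etc: grip far edge [471.42658483  85.41143136 260.        ] [483.65266397  86.08160072 260.        ]
```

apply_moves:
  steps:
    - [[0, 0, 0, 0, 0, 0, 0], [0, 0, 0, 0, 0, 0, 0], [0, 0, 0, 0, 0, 0, 0]]

```text
time_s: 4.5
eef_pos: [479.7, 57.7, 233.1]
tool_rot: [-3.142, 0.0, 1.701]
wrist_force: [0.6, 0.4, -0.1]
opening: 0.5
gripper_force: 0.0
```

```bash
python3 - <<'E'
from h import *
a=r.grab_frame("scene")[115:185,260:330,::-1]; b=r.grab_frame("wrist")[170:330,210:370,::-1]; c=r.grab_frame("top")[220:300,230:310,::-1]
R=lambda x:cv2.resize(x,(390,390),interpolation=3)
im=np.hstack([R(a),R(b)]); cv2.imwrite("pics/c3.png",im); cv2.imwrite("pics/t3.png",R(c))
t=r.get_obs()["eef_pos"]
for p in(t,t+[0,0,27]): print((proj("scene",p)-[260,115])*390/70,(proj("wrist",p)-[210,170])*390/160+[390,0])
E
```

```text
[204.69877104 265.29212331] [552.30777053 165.30024073]
[206.97986007 223.67050958] [551.87415864 204.40781092]
```

View pics/c3.png

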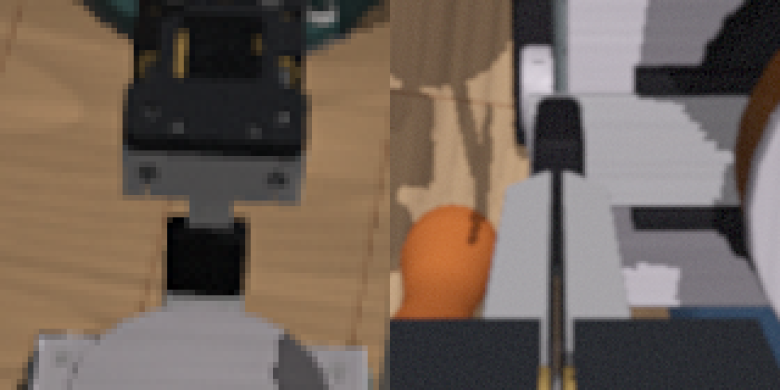

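```bash
python3 - <<'E'
from h import *
import pickle;m=pickle.load(open("w1.pkl","rb"))
t=np.array([477.7,55.5,300.9]);yaw=1.705
ax=np.array([np.cos(yaw),np.sin(yaw),0]);ay=np.array([np.sin(yaw),-np.cos(yaw),0])
for z in(0,10,20,27):
  print(z,[proj("wrist",t+8*ax+s*ay+[0,0,z],m).round(1).tolist() for s in(-37,-25,25,37)])
m=r.camera_model("wrist");t=r.get_obs()["eef_pos"]
f=r.grab_frame("wrist")
for z in(0,10,20,27):
  print("now",z,[proj("wrist",t+8*ax+s*ay+[0,0,z],m).round(1).tolist() for s in(-12,0,12)])
print("now tip seen at row",170+172/2.4375)
# lid left edge and rails in the picture now
g=cv2.cvtColor(f,cv2.COLOR_RGB2GRAY); print(g[[190,200,205,210],300:400:4].tolist())
for y in(94,49): 
  for x in (502,520): print("pred rail",proj("wrist",(x,y-  (0),224),m))
for a in np.linspace(2,4.2,6): print("lid pred",proj("wrist",(582+55*np.cos(a),71.5+55*np.sin(a),264),m).round(0))
cv2.imwrite("pics/w4.png",f[:,:,::-1])
E
```

```text
0 [[223.0, 228.0], [240.1, 228.1], [311.2, 228.2], [328.3, 228.3]]
10 [[220.5, 233.1], [238.3, 233.1], [312.7, 233.3], [330.6, 233.3]]
20 [[217.7, 238.7], [236.4, 238.7], [314.4, 238.9], [333.1, 238.9]]
27 [[215.6, 242.9], [235.0, 242.9], [315.6, 243.1], [335.0, 243.1]]
now 0 [[259.5, 227.2], [276.5, 227.2], [293.6, 227.2]]
now 10 [[258.6, 232.3], [276.5, 232.3], [294.3, 232.2]]
now 20 [[257.7, 237.8], [276.4, 237.8], [295.1, 237.8]]
now 27 [[257.0, 242.1], [276.4, 242.0], [295.7, 242.0]]
now tip seen at row 240.56410256410257
[[180, 182, 181, 156, 117, 115, 118, 115, 119, 117, 24, 9, 14, 22, 15, 23, 37, 28, 56, 58, 56, 61, 62, 88, 101], [181, 181, 178, 22, 33, 36, 31, 16, 14, 16, 22, 15, 23, 20, 17, 23, 42, 49, 51, 57, 84, 94, 124, 114, 113], [179, 179, 177, 23, 41, 35, 32, 21, 17, 28, 22, 18, 15, 22, 20, 38, 48, 46, 45, 93, 164, 168, 120, 113, 113], [172, 171, 173, 138, 126, 95, 97, 97, 99, 99, 101, 100, 104, 103, 85, 52, 51, 48, 107, 156, 184, 186, 181, 181, 180]]
pred rail [314.52738251 189.45846339]
pred rail [339.55766419 192.70651942]
pred rail [304.65525907 247.64946807]
pred rail [328.36862138 250.57478302]
lid pred [430. 171.]
lid pred [391. 192.]
lid pred [364. 224.]
lid pred [355. 260.]
lid pred [362. 293.]
lid pred [384. 318.]
```

View pics/w4.png

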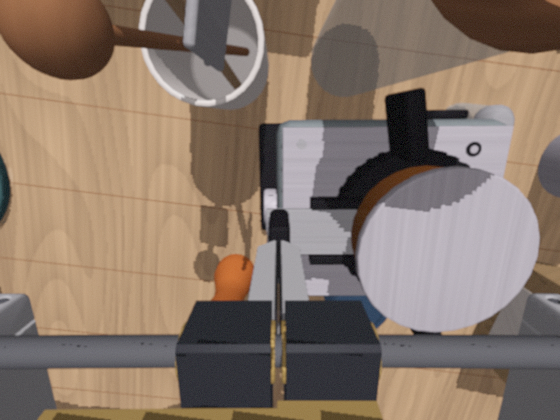

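The wrist view shows the closed fingertips at about row 241. The reported TCP would put them at row 227. The lid edge (355) matches the prediction, so the hand pose is right, but the finger ends sit about 25 mm above the reported TCP. The scene view agrees: the tips are at the grip's top edge, z about 258. I'll open, go down in small force-checked steps and close again.

apply_moves:
  steps:
    - [[0, 0, 0, 0, 0, 0, 44], [0, 0, 0, 0, 0, 0, 44], [0, 0, 0, 0, 0, 0, 44], [0, 0, 0, 0, 0, 0, 44], [0, 0, 0, 0, 0, 0, 44]]

```text
time_s: 5.12
eef_pos: [479.7, 57.7, 233.1]
tool_rot: [-3.142, 0.0, 1.701]
wrist_force: [0.1, -0.4, -0.7]
opening: 30.4
gripper_force: 0.0
```

apply_moves:
  steps:
    - [[0, 0, 0.2, 0, 0, 0, 44], [0, 0, 0.2, 0, 0, 0, 44], [0, 0, 0.2, 0, 0, 0, 44], [0, 0, 0, 0, 0, 0, 44]]

```text
time_s: 5.45
eef_pos: [478.9, 57.7, 216.3]
tool_rot: [-3.139, -0.0, 1.701]
wrist_force: [0.1, 0.1, -0.2]
opening: 44.0
gripper_force: 0.0
```

apply_moves:
  steps:
    - [[0, 0, 0, 0, 0, 0, 8], [0, 0, 0, 0, 0, 0, 8], [0, 0, 0, 0, 0, 0, 8], [0, 0, 0, 0, 0, 0, 8], [0, 0, 0, 0, 0, 0, 8]]

```text
time_s: 5.87
eef_pos: [479.9, 57.7, 218.4]
tool_rot: [3.141, 0.0, 1.701]
wrist_force: [2.0, -0.6, 0.0]
opening: 13.9
gripper_force: 1.1
```

The fingers stopped at 13.9 mm with contact, so they are holding the 14 mm grip and the offset is confirmed. Next I push inward along tool +y.

apply_moves:
  steps:
    - [[0, 0, 0, 0, 0, 0, 8], [0, 0.12, 0, 0, 0, 0, 8], [0, 0.12, 0, 0, 0, 0, 8], [0, 0.12, 0, 0, 0, 0, 8], [0, 0.12, 0, 0, 0, 0, 8]]
  squeeze: 15

```text
time_s: 6.28
eef_pos: [491.7, 59.3, 218.4]
tool_rot: [-3.141, 0.0, 1.701]
wrist_force: [-1.8, 0.6, 2.8]
opening: 13.6
gripper_force: 15.0
```

apply_moves:
  steps:
    - [[0, 0.08, 0, 0, 0, 0, 8], [0, 0.08, 0, 0, 0, 0, 8], [0, 0, 0, 0, 0, 0, 8]]

```text
time_s: 6.53
eef_pos: [495.3, 59.8, 218.4]
tool_rot: [-3.14, 0.0, 1.701]
wrist_force: [-3.9, 0.7, 4.3]
opening: 13.6
gripper_force: 15.0
```

apply_moves:
  steps:
    - [[0, 0.06, 0, 0, 0, 0, 8], [0, 0.06, 0, 0, 0, 0, 8], [0, 0, 0, 0, 0, 0, 8]]

```text
time_s: 6.78
eef_pos: [495.2, 59.8, 218.3]
tool_rot: [-3.134, 0.0, 1.701]
wrist_force: [-11.0, -1.7, 6.4]
opening: 13.9
gripper_force: 15.0
```

It stalled at x 495.2 (expected 494.8) with 11 N against the stop, so the gate is shut. I release, rise and go to ear b.

apply_moves:
  steps:
    - [[0, -0.1, 0, 0, 0, 0, 13], [0, 0, 0, 0, 0, 0, 36], [0, 0, 0, 0, 0, 0, 36], [0, 0, 0, 0, 0, 0, 36], [0, 0, 0, 0, 0, 0, 36]]

```text
time_s: 7.2
eef_pos: [496.5, 59.8, 217.7]
tool_rot: [3.141, 0.0, 1.701]
wrist_force: [-0.2, -0.1, -0.6]
opening: 35.4
gripper_force: 0.0
```

apply_moves:
  steps:
    - [[0, 0, -0.4, 0, 0, 0, 40], [0, 0, -0.8, 0, 0, 0, 40], [0, 0, -0.7, 0, 0, 0, 40], [0, 0, 0, 0, 0, 0, 40]]

```text
time_s: 7.53
eef_pos: [498.0, 59.9, 270.3]
tool_rot: [3.134, 0.001, 1.701]
wrist_force: [-0.3, -0.2, 0.6]
opening: 40.5
gripper_force: 0.0
```

apply_moves:
  steps:
    - [[-0.84, 1, 0, 0, 0, 0, 44], [-0.84, 1, 0, 0, 0, 0, 44], [-0.84, 1, 0, 0, 0, 0, 44], [-0.84, 1, 0, 0, 0, 0, 44], [0, 0.19, 0, 0, 0, -0.064, 44]]

```text
time_s: 7.95
eef_pos: [613.7, -13.3, 262.0]
tool_rot: [-3.139, 0.001, 1.799]
wrist_force: [-0.7, 0.5, -1.5]
opening: 44.1
gripper_force: 0.0
```

apply_moves:
  steps:
    - [[0, 0, 0, 0, 0, -0.064, 44], [0, 0, 0, 0, 0, 0, 44], [0, 0, 0, 0, 0, 0, 44]]

```text
time_s: 8.2
eef_pos: [610.9, -9.9, 264.9]
tool_rot: [-3.141, -0.0, 1.899]
wrist_force: [0.7, 0.5, -0.2]
opening: 44.1
gripper_force: 0.0
```

```bash
python3 - <<'E'
from h import *
m=r.camera_model("wrist"); f=r.grab_frame("wrist")[:,:,::-1].copy(); o=r.get_obs();print(o["eef_pos"],o["tool_rot"])
A=np.array([582,71.5])
for a in(-1.24,-1.34):
  for R in(60,86,101): print(a,R,proj("wrist",[*(A+R*np.array([np.cos(a),np.sin(a)])),236],m).round(0))
cv2.imwrite("pics/w5.png",f)
import pickle;pickle.dump(m,open("w5.pkl","wb"))
E
```

```text
[610.69451831  -9.73622745 265.35297521] [-3.14130000e+00 -3.51069237e-05  1.89981829e+00]
-1.24 60 [276. 192.]
-1.24 86 [276. 224.]
-1.24 101 [276. 241.]
-1.34 60 [268. 192.]
-1.34 86 [265. 223.]
-1.34 101 [263. 241.]
```

View pics/w5.png

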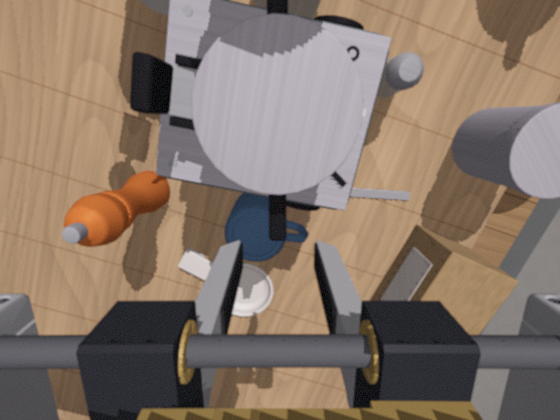

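Ear b sits at column 277, ending at row 239 (predicted 276, 241), centred between the fingers. I descend and close.

apply_moves:
  steps:
    - [[0, 0, 0.8, 0, 0, 0, 44], [0, 0, 0.8, 0, 0, 0, 44], [0, 0, 0.8, 0, 0, 0, 44], [0, 0, 0.7, 0, 0, 0, 44], [0, 0, 0, 0, 0, 0, 44]]

```text
time_s: 8.67
eef_pos: [608.2, -9.3, 183.6]
tool_rot: [-3.135, -0.003, 1.901]
wrist_force: [-0.4, 0.2, -0.4]
opening: 44.1
gripper_force: 0.0
```

apply_moves:
  steps:
    - [[0, 0, 0, 0, 0, 0, 8], [0, 0, 0, 0, 0, 0, 8], [0, 0, 0, 0, 0, 0, 8], [0, 0, 0, 0, 0, 0, 8], [0, 0, 0, 0, 0, 0, 8]]
  squeeze: 8

```text
time_s: 9.08
eef_pos: [611.0, -10.1, 189.7]
tool_rot: [3.14, 0.001, 1.902]
wrist_force: [-3.2, -0.9, 3.2]
opening: 14.1
gripper_force: 1.9
```

apply_moves:
  steps:
    - [[0, 0, 0, 0, 0, 0, 8]]

```text
time_s: 9.17
eef_pos: [611.0, -10.2, 189.6]
tool_rot: [3.14, 0.001, 1.902]
wrist_force: [-1.9, -0.2, 4.7]
opening: 14.0
gripper_force: 8.0
```

apply_moves:
  steps:
    - [[0.011, -0.275, 0, 0, 0, 0.051, 8], [0.011, -0.275, 0, 0, 0, 0.051, 8], [0.011, -0.275, 0, 0, 0, 0.051, 8], [0.011, -0.275, 0, 0, 0, 0.051, 8], [0.011, -0.275, 0, 0, 0, 0.051, 8]]
  squeeze: 15

```text
time_s: 9.58
eef_pos: [578.0, -14.8, 189.6]
tool_rot: [3.137, 0.001, 1.498]
wrist_force: [1.4, -1.2, 2.6]
opening: 14.3
gripper_force: 15.1
```

apply_moves:
  steps:
    - [[0.011, -0.275, 0, 0, 0, 0.051, 8], [0.011, -0.275, 0, 0, 0, 0.051, 8], [0.011, -0.275, 0, 0, 0, 0.051, 8], [0, 0, 0, 0, 0, 0, 8]]

```text
time_s: 9.92
eef_pos: [556.4, -10.8, 189.6]
tool_rot: [3.14, 0.001, 1.26]
wrist_force: [-2.5, -0.7, 4.8]
opening: 13.8
gripper_force: 15.0
```

apply_moves:
  steps:
    - [[0.011, -0.275, 0, 0, 0, 0.051, 8], [0.011, -0.275, 0, 0, 0, 0.051, 8], [0.002, -0.069, 0, 0, 0, 0.0127, 8], [0, 0, 0, 0, 0, 0, 8], [0, 0, 0, 0, 0, 0, 8]]

```text
time_s: 10.33
eef_pos: [542.8, -5.1, 189.6]
tool_rot: [3.14, 0.001, 1.083]
wrist_force: [-1.8, -1.3, 7.6]
opening: 13.9
gripper_force: 15.0
```

```bash
python3 - <<'E'
from h import *
import math
o=r.get_obs();p=o["eef_pos"]; a=math.atan2(p[1]-71.5,p[0]-582); print(p,o["tool_rot"],o["wrist_force"],"q by pos",2.41-(a+math.pi-0.135), "by yaw",2.41-(o["tool_rot"][2]-0.135))
f=r.grab_frame("scene")[:,:,::-1]; c=f[145:280,240:345]; cv2.imwrite("pics/s6.png",cv2.resize(c,None,fx=4.4,fy=4.4,interpolation=3))
E
```

```text
[542.80514533  -5.11409402 189.60178044] [3.13958534e+00 5.99826961e-04 1.08345055e+00] [-1.84970831 -1.2975665   7.55027036] q by pos 1.4470786850104418 by yaw 1.461549446091822
```

View pics/s6.png

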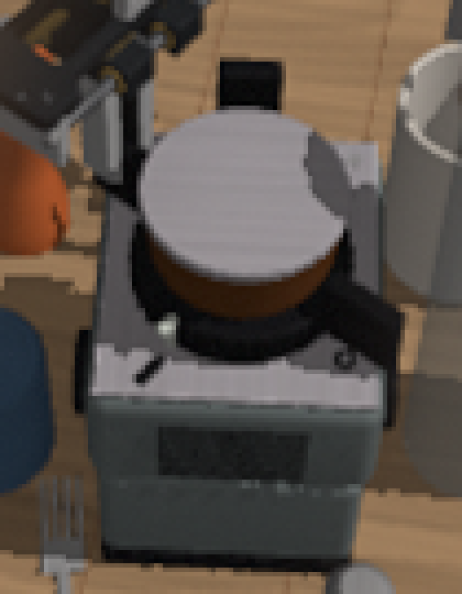

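The pointer (168,326) lines up with the bar (150,370). I nudge a little further to feel the stop.

apply_moves:
  steps:
    - [[0, -0.06, 0, 0, 0, 0.012, 8], [0, -0.06, 0, 0, 0, 0.012, 8], [0, 0, 0, 0, 0, 0, 8], [0, 0, 0, 0, 0, 0, 8]]

```text
time_s: 10.72
eef_pos: [542.0, -4.5, 189.6]
tool_rot: [3.136, -0.0, 1.045]
wrist_force: [2.3, -5.1, 5.0]
opening: 13.9
gripper_force: 15.2
```

apply_moves:
  steps:
    - [[0, 0, 0, 0, 0, 0, 36], [0, 0, 0, 0, 0, 0, 36], [0, 0, 0, 0, 0, 0, 36], [0, 0, 0, 0, 0, 0, 36], [0, 0, 0, 0, 0, 0, 36]]

```text
time_s: 11.13
eef_pos: [539.5, -2.6, 187.3]
tool_rot: [-3.14, 0.0, 1.044]
wrist_force: [-0.3, 0.5, -0.4]
opening: 35.6
gripper_force: 0.0
```

apply_moves:
  steps:
    - [[0, 0, -0.4, 0, 0, 0, 36], [0, 0, -0.9, 0, 0, 0, 36], [0, 0, -0.9, 0, 0, 0, 36], [0, 0, -0.8, 0, 0, 0, 36], [0, 0, 0, 0, 0, 0, 36]]

```text
time_s: 11.55
eef_pos: [541.8, -3.0, 269.0]
tool_rot: [3.133, -0.004, 1.044]
wrist_force: [0.2, 0.8, 0.9]
opening: 35.8
gripper_force: 0.0
```

apply_moves:
  steps:
    - [[0, 0, 0, 0, 0, -0.07, 44], [0, 0, 0, 0, 0, -0.07, 44], [0, 0, 0, 0, 0, -0.07, 44], [0, 0, 0, 0, 0, -0.07, 44], [0, 0, 0, 0, 0, -0.07, 44]]

```text
time_s: 11.97
eef_pos: [539.5, -2.8, 262.1]
tool_rot: [-3.14, -0.0, 1.599]
wrist_force: [-0.3, 0.2, -0.5]
opening: 44.1
gripper_force: 0.0
```

apply_moves:
  steps:
    - [[0, 0, 0, 0, 0, -0.07, 44], [0, 0, 0, 0, 0, 0, 44], [0, 0, 0, 0, 0, 0, 44]]

```text
time_s: 12.22
eef_pos: [539.6, -2.9, 262.4]
tool_rot: [-3.14, -0.0, 1.7]
wrist_force: [-0.4, 1.0, 1.2]
opening: 44.2
gripper_force: 0.0
```

apply_moves:
  steps:
    - [[0.908, -0.479, 0, 0, 0, 0, 44], [0.908, -0.479, 0, 0, 0, 0, 44], [0.908, -0.479, 0, 0, 0, 0, 44], [0, 0, 0, 0, 0, 0, 44], [0, 0, 0, 0, 0, 0, 44]]

```text
time_s: 12.63
eef_pos: [494.9, 60.4, 263.4]
tool_rot: [3.141, 0.001, 1.703]
wrist_force: [-0.1, -0.0, -0.5]
opening: 44.1
gripper_force: 0.0
```

apply_moves:
  steps:
    - [[0, 0, 0.5, 0, 0, 0, 44], [0, 0, 0.5, 0, 0, 0, 44], [0, 0, 0.5, 0, 0, 0, 44], [0, 0, 0.4, 0, 0, 0, 44], [0, 0, 0, 0, 0, 0, 44]]

```text
time_s: 13.05
eef_pos: [494.1, 58.7, 213.8]
tool_rot: [-3.137, 0.0, 1.7]
wrist_force: [-2.8, -0.3, -0.5]
opening: 43.5
gripper_force: 1.5
```

apply_moves:
  steps:
    - [[0, 0, 0, 0, 0, 0, 8], [0, 0, 0, 0, 0, 0, 8], [0, 0, 0, 0, 0, 0, 8], [0, 0, 0, 0, 0, 0, 8], [0, 0, 0, 0, 0, 0, 8]]

```text
time_s: 13.47
eef_pos: [495.5, 59.7, 215.9]
tool_rot: [3.141, 0.0, 1.703]
wrist_force: [-6.2, -1.1, 3.3]
opening: 14.1
gripper_force: 3.6
```

apply_moves:
  steps:
    - [[0, 0, 0, 0, 0, 0, 8], [0, 0, 0, 0, 0, 0, 8]]

```text
time_s: 13.63
eef_pos: [495.3, 59.7, 215.9]
tool_rot: [3.141, 0.001, 1.703]
wrist_force: [-0.6, -1.2, 0.7]
opening: 13.4
gripper_force: 15.0
```

Gripped at the shut position. I pull it out along tool -y.

apply_moves:
  steps:
    - [[0, -0.2, 0, 0, 0, 0, 8], [0, -0.2, 0, 0, 0, 0, 8], [0, -0.2, 0, 0, 0, 0, 8], [0, -0.2, 0, 0, 0, 0, 8], [0, -0.2, 0, 0, 0, 0, 8]]

```text
time_s: 14.05
eef_pos: [470.2, 56.3, 215.9]
tool_rot: [3.14, 0.001, 1.703]
wrist_force: [3.0, -0.2, 1.8]
opening: 13.9
gripper_force: 15.0
```

apply_moves:
  steps:
    - [[0, -0.2, 0, 0, 0, 0, 8], [0, -0.2, 0, 0, 0, 0, 8], [0, -0.18, 0, 0, 0, 0, 8], [0, 0, 0, 0, 0, 0, 8]]

```text
time_s: 14.38
eef_pos: [455.6, 54.3, 215.9]
tool_rot: [3.141, 0.001, 1.703]
wrist_force: [1.2, -0.9, 2.5]
opening: 13.8
gripper_force: 15.0
```

apply_moves:
  steps:
    - [[0, -0.06, 0, 0, 0, 0, 8], [0, -0.06, 0, 0, 0, 0, 8], [0, 0, 0, 0, 0, 0, 8]]

```text
time_s: 14.63
eef_pos: [455.7, 54.3, 215.9]
tool_rot: [3.135, 0.001, 1.703]
wrist_force: [9.2, -0.8, -0.7]
opening: 13.8
gripper_force: 15.0
```

It is at the open stop (39.7 mm, 9 N). I release, rise, and check the pointer and grip numerically.

apply_moves:
  steps:
    - [[0, 0.06, 0, 0, 0, 0, 13], [0, 0, 0, 0, 0, 0, 36], [0, 0, 0, 0, 0, 0, 36], [0, 0, 0, 0, 0, 0, 36], [0, 0, 0, 0, 0, 0, 36]]

```text
time_s: 15.05
eef_pos: [453.8, 54.7, 215.0]
tool_rot: [-3.139, -0.001, 1.703]
wrist_force: [0.3, -0.3, 0.2]
opening: 35.1
gripper_force: 0.0
```

apply_moves:
  steps:
    - [[0, 0, -0.4, 0, 0, 0, 36], [0, 0, -0.9, 0, 0, 0, 36], [0, 0, -0.9, 0, 0, 0, 36], [0, 0, -0.9, 0, 0, 0, 36], [0, 0, 0, 0, 0, 0, 36]]

```text
time_s: 15.47
eef_pos: [456.2, 54.5, 298.9]
tool_rot: [3.132, 0.001, 1.703]
wrist_force: [-0.4, 0.4, 1.1]
opening: 36.1
gripper_force: 0.0
```

apply_moves:
  steps:
    - [[-0.9, -0.3, -0.3, 0, 0, 0, 36], [-0.9, -0.3, -0.3, 0, 0, 0, 36], [-0.9, -0.3, -0.3, 0, 0, 0, 36], [-0.9, -0.3, 0, 0, 0, 0, 36], [0, 0, 0, 0, 0, 0, 36]]

```text
time_s: 15.88
eef_pos: [436.1, -41.6, 315.6]
tool_rot: [-3.141, 0.002, 1.698]
wrist_force: [0.5, 0.9, 1.1]
opening: 36.0
gripper_force: 0.0
```

```bash
python3 - <<'E'
from h import *
o=r.get_obs();print(o["eef_pos"],o["wrist_force"],o["time_s"])
f=r.grab_frame("scene").astype(int)
# pointer: brightest slightly green pixels near expected
for q in(1.38,1.46):
    a=2.41-1.5708-q+.135; print(q,proj("scene",(582+68*np.cos(a),71.5+68*np.sin(a),212)))
c=f[205:235,262:315]; m=((c.min(2)>150)&(c[:,:,1]>=c[:,:,0]+2)&(c[:,:,1]>c[:,:,2]+4)).astype(np.uint8)
n,l,s,ct=cv2.connectedComponentsWithStats(m)
for i in range(1,n): print("white",s[i,4],ct[i]+[262,205],ray("scene",ct[i]+[262,205],213))
t=r.grab_frame("top"); g=t[240:275,255:300].max(2)<50
n,l,s,ct=cv2.connectedComponentsWithStats(g.astype(np.uint8))
for i in range(1,n):
    if s[i,4]>20: print("dark top",s[i,:5].tolist(),ct[i]+[255,240])
print("pred open",proj("top",(582-128*.991,71.5-128*.1346,260)),"shut",proj("top",(582-88*.991,71.5-88*.1346,260)))
E
```

```text
[436.10796484 -41.55332288 315.64560568] [0.46968507 0.89239802 1.06579501] 15.8833
1.38 [278.59119543 221.0266979 ]
1.46 [276.68315372 219.84415357]
white 3 [277. 219.] [640.37229585  40.13711262 213.        ]
dark top [0, 14, 45, 17, 389] [277.38303342 262.76863753]
pred open [276.68451895 265.44688612] shut [274.23097846 246.83800725]
```

```bash
python3 -c "
from workcell import r
print(r.finish_job())"
```

```text
the job is handed in; nothing more can be done
None
```

I pushed the gate fully in, turned the collar by ear b until its pointer stood at the locked bar, then pulled the gate out to its stop. The arm ended clear of everything, and I handed the job in at about 16 s; no verdict was returned.

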